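# Tip a few axle nuts out of the right bin

### The arm

A 7-joint arm with a two-finger parallel gripper is mounted at the origin on the work surface. World frame = base frame: x ahead of the robot, y to its left, z up, the work surface at z = 0. Lengths are in m, angles in rad, forces in N, time in s.
With the tool pointing down it reaches from about 0.35 to 0.9 m from the base axis. Payload 7.2 kg.
Tool frame: the origin (TCP) lies midway between the tips of the shut fingers; the grasp point (between the pads) lies 19 mm behind it; z points along the fingers, x is the direction in which the jaws open and shut, and the axes are right-handed (so a half turn about z gives the same grasp; the last joint's range is limited). The gripper opens to 85 mm and grips with 20 to 120 N. Pads are 22 mm wide; open, the fingers measure 114 mm over their backs; the gripper's body (76 mm by 85 mm) begins 54 mm behind the grasp point. The pads swing forward as they close: fully open they stand 13 mm farther back than shut.
Start: joints at [1.075, 0.411, -0.013, 1.596, 0.006, 1.134, -0.082], TCP at [0.259, -0.569, 0.231] pointing down, gripper open.
Joint ranges: [-2.95, 2.95], [-0.29, 1.99], [-1.47, 1.44], [0.14, 2.54], [-1.03, 4.17], [0.13, 1.85], [-2.86, 2.86]. Speed limits (rad/s): [2.39, 2.39, 3.01, 3.01, 3.14, 3.14, 3.14].

### API

Orientations are given as a unit quaternion [x, y, z, w].
In Python, from station import ctrl gives the robot as it stands. The module is installed in compiled form; this text tells all that it offers.
- The arm moves only by the tool jog_arm, never from a script. Its argument "rows" is a list of rows, each an object with "dp": the shift along the world's x, y, z in m, a list of three; "roll": the turn about the world's z in degrees; "grip": the closure, from -1 (fully open) to 1 (shut), so that 0 is half open. In form: [{"dp": [tx, ty, tz], "roll": roll, "grip": grip}, ...]. A call has 1 to 20 rows; each row shifts and turns the commanded pose from where the row before left it; what a row does not reach is not made up. A row lasts 1/12 s, in which the tool goes at most 41.7 mm and 7.16 degrees, less where a joint would pass 70% of its speed; a pose out of reach is approached as far as the arm can. A call is refused whole if a number of a shift passes 0.0417 or a number of a turn 7.16, either way. A call with a gripper value outside its range is refused whole. The fingers move at their own pace and stop on an object; the grip force is fixed at half the most. Time passes only in rows, so rows that do not move let the fingers close. It gives the time, the measured TCP pose, the force and the opening at its end, in the units of the state.
- ctrl.observe(): the state, without advancing time (a new reading comes with each control period).
- ctrl.camera(name): name is "scene" or "top" or "wrist"; returns a dict with "frame" (480x640x3 uint8, red, green, blue), "vfov" (degrees; the focal length in pixels is half the picture's height over the tangent of half this angle, whatever the lens; pixels are square), "cx", "cy" (the principal point, pixels), "camera_from_world" (4x4, takes a point from world to camera coordinates). Camera axes: x right, y up, looking along -z (the intrinsics and any distortion apply to the point x, -y, -z); pixel columns grow to the right and rows downward; lengths in m; the calibration is good to about 2 mm. A picture is of the moment at which its call begins. There is no depth.
- ctrl.sign_off(): hands the job in, once; it reports no verdict.
The state is a dict: "clock": time; "joints": joint angles; "joint_velocities": joint speeds; "tau": joint torques, N m; "tcp_pos": TCP position; "orientation": TCP orientation; "ft_force": force on the tool from outside, world axes, zero at the start; "ft_torque": the same for the moment, N m; "opening": finger opening in m.
Only numpy, scipy, OpenCV 4.12 (cv2) and the standard library are available. Lean on these libraries where they do the work, as an engineer would, in place of code of your own. Each camera call takes 0.05 s, during which the arm holds its last target. There are 200 camera calls.

### The job

On the bench stand two blue tipping bins; tip a few nuts out of the one with the yellow nuts. Take it by its black handle, tilt it up slowly until its front nuts begin to slide, and hold that angle until they have run into the catch pan; then lower the bin back to level and let go. Two or three of its five nuts must end up in the pan and the others stay in the bin; leave the bin of black nuts alone.

Things in the scene. Friction and masses are not known exactly. Their poses are not given: they have to be found in the camera images.
- handle_a (a point): Centre of the black handle of the bin of YELLOW nuts: a bar 70 mm long (x), 20 wide, 16 high at the bin's back end, 117 mm above the table, clear all round. x points to the bin's open mouth, z up; the axes turn with the bin. Its hinge, a level axis along y at the mouth's lower edge, is 184 mm ahead and 40 below. Lifting tips the mouth down (0 to 50 degrees, a few N); let go, the bin falls back level.
- nut2_mid (a point): Centre of the second yellow nut from the mouth (hexagon, 27 mm across flats, 15 thick, 45 g), 144 mm ahead of the handle. The front three lie on a floor that slopes 13 degrees down to the mouth; they start to slide together at 5 to 27 degrees of bin tilt (friction varies). Fixed grey pan under the mouth: from 10 mm behind to 87 ahead of the hinge, 94 wide; a nut in it has its centre below 65 mm.
- nut4_mid (a point): Centre of the fourth yellow nut from the mouth (same size), 85 mm ahead of the handle. It and the fifth behind it lie on the level back part of the bin's floor and start to slide some 13 degrees of tilt later than the front three; they must stay in. All five lie flat in single file. The blue bin is 148 mm long, 42 wide and 55 high, without a lid.
- handle_b (a point): Centre of the black handle of the other blue bin, which holds BLACK nuts: same bin, stand, pan and axes. Leave it alone.

How it is judged:
On the way:
1. the second yellow nut (and so the first) has run into the pan while the bin is held tilted by more than 3 degrees, the fourth still in the bin (angle between handle_a's own z axis and vertical above 0.052 rad and height (world z) of nut2_mid below 0.068 m and y of nut2_mid in the frame of handle_a between -0.06 and 0.06 m and height (world z) of nut4_mid above 0.072 m), for 0.2 s.
At the end, for the whole second after the job is handed in: The second yellow nut (and with it the first) lies in the catch pan, the fourth (and with it the fifth) is still in the bin, and the bin is back down level on its stand, within about 3 degrees (height (world z) of nut2_mid below 0.068 m and y of nut2_mid in the frame of handle_a between -0.06 and 0.06 m and x of nut2_mid in the frame of handle_a between 0.165 and 0.285 m and height (world z) of nut4_mid above 0.072 m and x of nut4_mid in the frame of handle_a between 0.03 and 0.186 m and y of nut4_mid in the frame of handle_a between -0.025 and 0.025 m and distance of handle_a from where it was at the start of the episode below 0.012 m and angle between handle_a's own z axis and vertical below 0.06 rad); the robot touches nothing.
It fails at once if the bin of black nuts is tipped or moved by more than 15 mm at its handle (distance of handle_b from where it was at the start of the episode above 0.015 m).
It also fails if it takes over 64 s, if anything falls off the work surface, if the arm or the gripper's body presses on something with over 40 N, if the wrist force passes 120 N, or if a joint passes its speed limit or range.

## Working session

There is one attempt and no reset: what is moved stays moved. The work goes in short steps, Python scripts to look and compute and a tool call to move; the robot and the scene stay as the last step left them, time stands still between calls to the robot, and variables do not carry over. Pictures are saved under pics/ and viewed, about 8 in all and at most 12, crops included, and the job is handed in when it is done.

Besides the shell and the picture viewer there is one more tool, called after ">>>" as name([rows], argument=value, ...), one row to a line, values as JSON. jog_arm: Moves the arm, as the interface text tells. Its arguments: {"type":"object","properties":{"rows":{"type":"array","items":{"type":"object","properties":{"dp":{"type":"array","items":{"type":"number"}},"roll":{"type":"number"},"grip":{"type":"number"}}}}},"required":["rows"]}

```bash
mkdir -p pics
cat > h.py <<'E'
import numpy as np, cv2
from station import ctrl
def cam(n,f=None):
    c=ctrl.camera(n)
    if f: cv2.imwrite('pics/'+f,c['frame'][:,:,::-1])
    c['f']=240/np.tan(np.radians(c['vfov'])/2); return c
def ray(c,u,v):
    M=np.linalg.inv(c['camera_from_world']); d=np.array([(u-c['cx'])/c['f'],-(v-c['cy'])/c['f'],-1])
    return M[:3,3],M[:3,:3]@d
def onz(c,u,v,z):
    o,d=ray(c,u,v); return o+d*(z-o[2])/d[2]
def proj(c,p):
    q=c['camera_from_world']@np.append(p,1); return c['cx']+c['f']*q[0]/-q[2], c['cy']-c['f']*q[1]/-q[2]
E
python3 - <<'E'
from h import *
a=cam('scene');b=cam('top')
cv2.imwrite('pics/s.png',a['frame'][:,:,::-1]);cv2.imwrite('pics/t.png',b['frame'][:,:,::-1])
for c in(a,b): print(c['vfov'],c['cx'],c['cy'],np.linalg.inv(c['camera_from_world'])[:3].round(3),{k for k in c})
print(ctrl.observe())
E
```

```text
56.85575066155784 323.42395415806607 241.00103983896977 [[-0.145 -0.821  0.552  0.929]
 [ 0.989 -0.121  0.079  0.018]
 [ 0.001  0.558  0.83   0.741]] {'cy', 'f', 'camera_from_world', 'cx', 'frame', 'vfov'}
43.69183724251193 317.6793742540038 239.4456339429108 [[-0.012  0.984 -0.18   0.303]
 [-1.    -0.01   0.011 -0.021]
 [ 0.009  0.18   0.984  1.407]] {'cy', 'f', 'camera_from_world', 'cx', 'frame', 'vfov'}
{'clock': 0.1, 'joints': array([ 1.07478214,  0.4118156 , -0.01274637,  1.59697246,  0.00561899,
        1.13433142, -0.08218683]), 'joint_velocities': array([ 0.00149501, -0.00065343,  0.00097583, -0.00362469, -0.00024157,
       -0.00054607,  0.00012786]), 'tau': array([ 2.67461990e-03, -6.01829624e+01,  6.84239566e-01, -3.00088191e+01,
        1.40870264e-02,  6.39828999e-03,  3.01392515e-05]), 'tcp_pos': array([ 0.25908646, -0.56825972,  0.23053473]), 'orientation': array([ 8.41115992e-01, -5.40854261e-01, -6.54890965e-04, -3.56202099e-04]), 'ft_force': array([-0.26915685, -0.72554983,  0.32819205]), 'ft_torque': array([-0.0060162 ,  0.0143245 ,  0.03941323]), 'opening': 0.08523765030865935}
```

View pics/s.png

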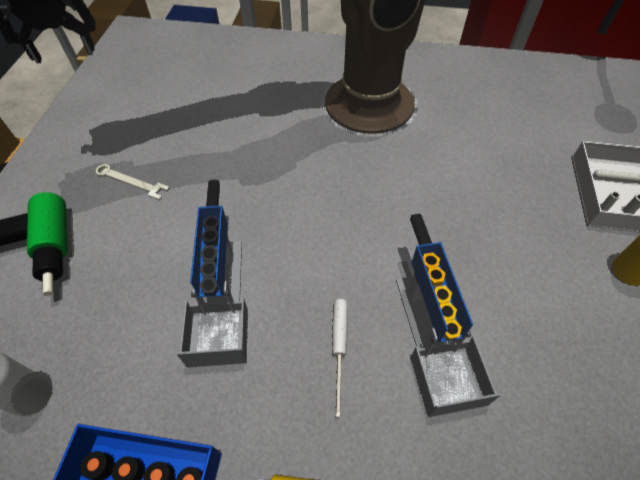

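View pics/t.png

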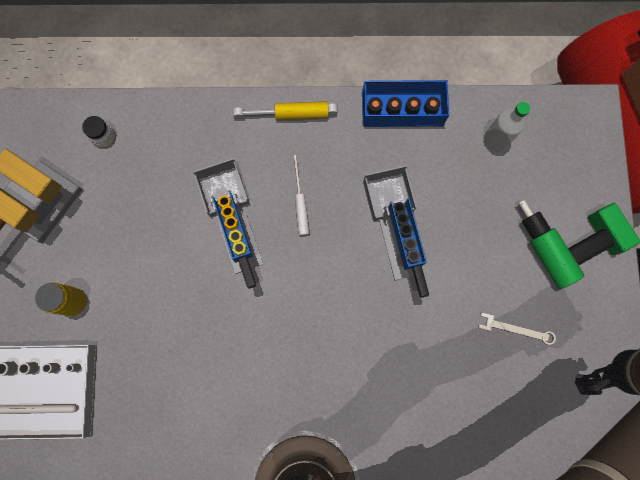

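The scene view shows the yellow-nut bin on the right, with its handle near (420,228) and nuts from (431,260) to (452,328). In the top view that handle is near (249,273) and the mouth near (222,198). The black-nut bin is at about -y, with its handle at (417,282) in the top view.

Run:
```python
from h import *
def lines(c,box,yb):
    x0,y0,x1,y1=box; im=c['frame'][y0:y1,x0:x1].astype(int)
    m=(im.max(2)<48).astype(np.uint8)
    n,l,s,ce=cv2.connectedComponentsWithStats(m); k=1+np.argmax(s[1:,4])
    pts=np.argwhere(l==k)[:,::-1]+[x0,y0]; r=cv2.minAreaRect(pts.astype(np.float32)); print('handle',s[k],r,'mean',pts.mean(0))
    x0,y0,x1,y1=yb; h=cv2.cvtColor(np.ascontiguousarray(c['frame'][y0:y1,x0:x1]),cv2.COLOR_RGB2HSV)
    ym=cv2.inRange(h,(18,120,90),(35,255,255))
    p=np.argwhere(ym>0)[:,::-1]+[x0,y0]; ctr=p.mean(0); print('yellow mean',ctr)
    return np.array(r[0]),ctr,p
T=cam('top');S=cam('scene')
ht,yt,pt=lines(T,(232,255,268,295),(205,185,255,262)); hs,ys,ps=lines(S,(402,205,435,245),(415,245,475,345))
def tri(u,v):
    o1,d1=ray(T,*u);o2,d2=ray(S,*v); s=np.linalg.lstsq(np.c_[d1,-d2],o2-o1,rcond=None)[0]
    a,b=o1+d1*s[0],o2+d2*s[1]; return (a+b)/2,np.linalg.norm(a-b)
print('H',tri(ht,hs),'Y',tri(yt,ys))
print('H top z.121',onz(T,*ht,.121),onz(S,*hs,.121))
yw=np.array([onz(T,*q,.1) for q in pt]);w=np.linalg.eigh(np.cov(yw[:,:2].T))[1][:,1];print('axis top',w)
yw=np.array([onz(S,*q,.1) for q in ps]);w=np.linalg.eigh(np.cov(yw[:,:2].T))[1][:,1];print('axis scene',w)
o=[cv2.resize(T['frame'][150:300,180:280],None,fx=4,fy=4),cv2.resize(S['frame'][200:350,390:490],None,fx=4,fy=4)]
cv2.imwrite('pics/c.png',np.hstack(o)[:,:,::-1])
```

```text
handle [ 6  1 18 32 63] ((247.43707275390625, 271.11822509765625), (32.51613235473633, 9.089424133300781), 67.83365631103516) mean [249.         270.46031746]
yellow mean [231.24444444 224.01111111]
handle [  9  10  20  29 328] ((419.6752014160156, 228.9817657470703), (30.158824920654297, 11.362957000732422), 70.01689147949219) mean [419.7195122  229.15853659]
yellow mean [442.74197861 293.81818182]
H (array([0.47038246, 0.11753422, 0.12514051]), np.float64(0.0002012516338211016)) Y (array([0.57877323, 0.15840686, 0.10578142]), np.float64(0.004017812979947018))
H top z.121 [0.47091405 0.11787943 0.121     ] [0.46730085 0.11830736 0.121     ]
axis top [-0.94845992 -0.31689711]
axis scene [-0.96006522 -0.27977628]
```

View pics/c.png

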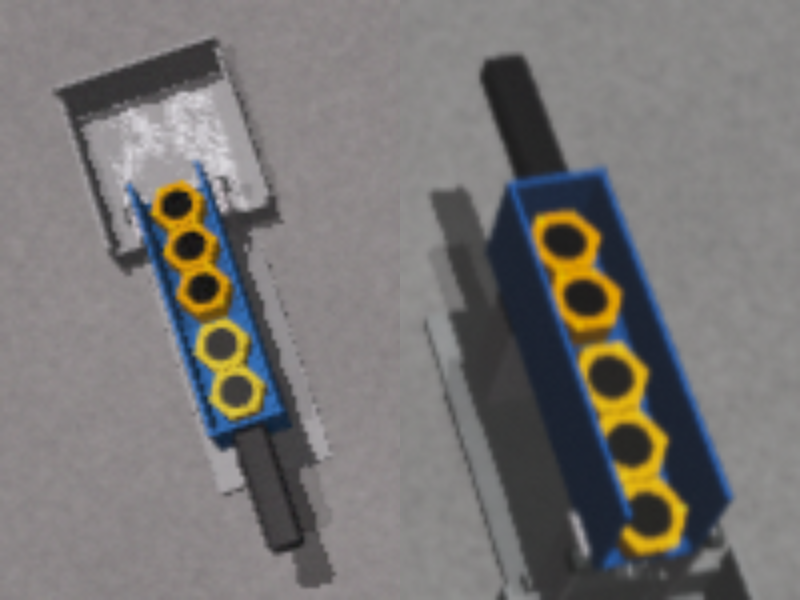

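The crop shows the handle's top face in the top view running from crop (253,432) to (290,548). The bin's rim edges and all five nuts are clearly visible. Next I refine the yaw and the handle position.

Run:
```python
from h import *
T=cam('top');S=cam('scene')
t=lambda x,y,z:onz(T,180+x/4-.4,150+y/4-.4,z)[:2]
s=lambda x,y,z:onz(S,390+(x-400)/4-.4,200+y/4-.4,z)[:2]
def yaw(a,b): d=b-a; return np.degrees(np.arctan2(d[1],d[0])).round(1),np.linalg.norm(d).round(4)
print('rimT',yaw(t(215,440,.13),t(128,185,.13)),yaw(t(288,415,.13),t(197,165,.13)))
print('nutsT',yaw(t(237,390,.105),t(177,205,.098)))
print('rimS',yaw(s(607,170,.13),s(730,495,.13)),'nutsS',yaw(s(566,240,.105),s(654,514,.098)))
print('handleT',t(271,490,.125),yaw(t(290,548,.125),t(253,432,.125)))
print('handleS',s(524,115,.123))
back=(t(215,440,.13)+t(288,415,.13))/2; print('back rim',back,'nut1 T',t(177,205,.097),'S',s(654,514,.097),'n4',t(222,344,.105),s(587,296,.105))
```

```text
rimT (np.float64(19.3), np.float64(0.1503)) (np.float64(20.1), np.float64(0.1487))
nutsT (np.float64(18.5), np.float64(0.1128))
rimS (np.float64(17.8), np.float64(0.1464)) nutsS (np.float64(17.4), np.float64(0.1213))
handleT [0.46826572 0.11761542] (np.float64(18.0), np.float64(0.0663))
handleS [0.46721891 0.11951912]
back rim [0.50164364 0.12787418] nut1 T [0.6337001 0.1749576] S [0.63152226 0.17804968] n4 [0.55237777 0.14760845] [0.54232215 0.15034255]
```

>>> jog_arm([
  {"dp": [0.01, 0.02, 0.005], "roll": -1, "grip": -1},
  {"dp": [0.01, 0.034, 0.005], "roll": -1, "grip": -1},
  {"dp": [0.01, 0.034, 0.005], "roll": -1, "grip": -1},
  {"dp": [0.01, 0.034, 0.005], "roll": -1, "grip": -1},
  {"dp": [0.01, 0.034, 0], "roll": -1, "grip": -1},
  {"dp": [0.01, 0.034, 0], "roll": -0.5, "grip": -1},
  {"dp": [0.01, 0.034, 0], "roll": 0, "grip": -1},
  {"dp": [0.01, 0.034, 0], "roll": 0, "grip": -1},
  {"dp": [0.01, 0.034, 0], "roll": 0, "grip": -1},
  {"dp": [0.01, 0.034, 0], "roll": 0, "grip": -1},
  {"dp": [0.01, 0.034, 0], "roll": 0, "grip": -1},
  {"dp": [0.01, 0.034, 0], "roll": 0, "grip": -1},
  {"dp": [0.01, 0.034, 0], "roll": 0, "grip": -1},
  {"dp": [0.01, 0.034, 0], "roll": 0, "grip": -1},
  {"dp": [0.01, 0.034, 0], "roll": 0, "grip": -1},
  {"dp": [0.01, 0.034, 0], "roll": 0, "grip": -1},
  {"dp": [0.01, 0.034, 0], "roll": 0, "grip": -1},
  {"dp": [0.01, 0.034, 0], "roll": 0, "grip": -1},
  {"dp": [0.01, 0.034, 0], "roll": 0, "grip": -1},
  {"dp": [0.01, 0.034, 0], "roll": 0, "grip": -1},
])

```text
clock: 1.97
tcp_pos: [0.4595, 0.099, 0.2516]
orientation: [0.814, -0.581, 0.0, -0.0]
ft_force: [0.7, -0.4, -0.3]
opening: 0.0856
```

>>> jog_arm([
  {"dp": [0.0085, 0.019, -0.02], "roll": 0, "grip": -0.4},
  {"dp": [0, 0, -0.03], "roll": 0, "grip": -0.4},
  {"dp": [0, 0, -0.03], "roll": 0, "grip": -0.4},
  {"dp": [0, 0, -0.02], "roll": 0, "grip": -0.4},
  {"dp": [0, 0, 0], "roll": 0, "grip": -0.4},
  {"dp": [0, 0, 0], "roll": 0, "grip": -0.4},
])

```text
clock: 2.47
tcp_pos: [0.4673, 0.1164, 0.151]
orientation: [0.814, -0.58, -0.001, 0.001]
ft_force: [0.8, 0.6, 0.3]
opening: 0.0602
```

Run:
```python
from h import *
print(ctrl.observe()['tcp_pos'])
W=cam('wrist');S=cam('scene')
a=W['frame'][::1,::1]; b=cv2.resize(S['frame'][150:350,360:500],None,fx=2.4,fy=2.4)
cv2.imwrite('pics/w.png',np.hstack([cv2.resize(a,(440,330)),cv2.resize(b,(231,330))])[:,:,::-1])
print(W['f'],proj(W,[.468,.118,.125]),proj(W,ctrl.observe()['tcp_pos']))
```

```text
[0.46726565 0.11635216 0.15097325]
360.44949589571394 (np.float64(314.2139832638361), np.float64(276.0254398931316)) (np.float64(317.28264157528554), np.float64(302.6466445019977))
```

View pics/w.png

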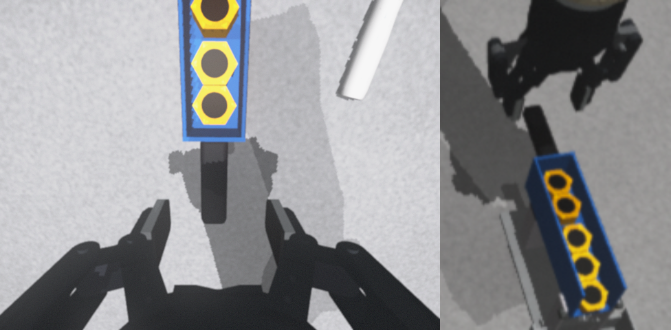

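The wrist view shows the handle parallel to the fingers and centred at about (311,266) full-resolution pixels. The finger midline is near column 317, so I shift about 2 mm toward +y and then descend.

>>> jog_arm([
  {"dp": [0.0005, 0.0025, -0.013], "roll": 0, "grip": -0.4},
  {"dp": [0, 0, -0.02], "roll": 0, "grip": -0.4},
  {"dp": [0, 0, -0.02], "roll": 0, "grip": -0.4},
  {"dp": [0, 0, 0], "roll": 0, "grip": -0.4},
  {"dp": [0, 0, 0], "roll": 0, "grip": 0.2},
  {"dp": [0, 0, 0], "roll": 0, "grip": 0.3},
  {"dp": [0, 0, 0], "roll": 0, "grip": 0.4},
  {"dp": [0, 0, 0], "roll": 0, "grip": 0.4},
])

```text
clock: 3.23
tcp_pos: [0.4692, 0.119, 0.0996]
orientation: [0.814, -0.581, 0.001, -0.001]
ft_force: [0.7, -0.1, 0.1]
opening: 0.0257
```

>>> jog_arm([
  {"dp": [0, 0, 0], "roll": 0, "grip": 0.6},
  {"dp": [0, 0, 0], "roll": 0, "grip": 1},
  {"dp": [0, 0, 0], "roll": 0, "grip": 1},
  {"dp": [0, 0, 0], "roll": 0, "grip": 1},
  {"dp": [0, 0, 0], "roll": 0, "grip": 1},
  {"dp": [0, 0, 0], "roll": 0, "grip": 1},
])

```text
clock: 3.73
tcp_pos: [0.4687, 0.12, 0.0997]
orientation: [0.814, -0.581, 0.0, -0.001]
ft_force: [-3.8, 3.7, 8.3]
opening: 0.019
```

Run:
```python
from h import *
print(ctrl.observe()['tcp_pos'],ctrl.observe()['ft_force'])
r=np.hypot(184,40);p=np.arctan2(40,184);e=np.array([np.cos(np.radians(19)),np.sin(np.radians(19))])
for t in range(0,31,2):
    a=p+np.radians(t);d=184-r*np.cos(a);print(t,(d*e).round(1),round(r*np.sin(a)-40,1))
```

```text
[0.46873195 0.11995164 0.09968345] [-3.76273658  3.65292941  8.2827385 ]
0 [0. 0.] 0.0
2 [1.4 0.5] 6.4
4 [3.1 1.1] 12.7
6 [4.9 1.7] 19.0
8 [7.  2.4] 25.2
10 [9.2 3.2] 31.3
12 [11.7  4. ] 37.4
14 [14.3  4.9] 43.3
16 [17.2  5.9] 49.2
18 [20.2  7. ] 54.9
20 [23.4  8.1] 60.5
22 [26.8  9.2] 66.0
24 [30.4 10.5] 71.4
26 [34.2 11.8] 76.6
28 [38.1 13.1] 81.7
30 [42.2 14.5] 86.6
```

```bash
cat > look.py <<'E'
from h import *
import sys
S=cam('scene'); h=cv2.cvtColor(S['frame'][230:430,400:510],cv2.COLOR_RGB2HSV)
m=cv2.inRange(h,(18,120,70),(35,255,255)); p=np.argwhere(m>0)+[230,400]
n,l,s,c=cv2.connectedComponentsWithStats(m)
print('rows',p[:,0].min(),p[:,0].max(),'n',len(p),[(*(c[i]+[400,230]).round().astype(int),int(s[i,4])) for i in range(1,n) if s[i,4]>8])
o=ctrl.observe();print(o['clock'],o['tcp_pos'].round(4),o['ft_force'].round(1),o['opening'].round(4))
if len(sys.argv)>1: cv2.imwrite('pics/'+sys.argv[1],cv2.resize(S['frame'][180:420,370:520],None,fx=2.5,fy=2.5)[:,:,::-1])
E
python3 look.py
```

```text
rows 253 338 n 783 [(np.int64(443), np.int64(295), 783)]Traceback (most recent call last):
  File "look.py", line 7, in <module>
    o=ctrl.observe();print(o['clock'],o['tcp_pos'].round(4),o['ft_force'].round(1),o['opening'].round(4))
                                                                                   ^^^^^^^^^^^^^^^^^^
AttributeError: 'float' object has no attribute 'round'
```

>>> jog_arm([
  {"dp": [0.0003, 0.0001, 0.0016], "roll": 0, "grip": 1},
  {"dp": [0.0003, 0.0001, 0.0016], "roll": 0, "grip": 1},
  {"dp": [0.0004, 0.0001, 0.0016], "roll": 0, "grip": 1},
  {"dp": [0.0004, 0.0002, 0.0016], "roll": 0, "grip": 1},
  {"dp": [0.0004, 0.0001, 0.0016], "roll": 0, "grip": 1},
  {"dp": [0.0004, 0.0002, 0.0016], "roll": 0, "grip": 1},
  {"dp": [0.0004, 0.0001, 0.0016], "roll": 0, "grip": 1},
  {"dp": [0.0005, 0.0002, 0.0015], "roll": 0, "grip": 1},
  {"dp": [0, 0, 0], "roll": 0, "grip": 1},
  {"dp": [0, 0, 0], "roll": 0, "grip": 1},
])

```text
clock: 4.62
tcp_pos: [0.4713, 0.1208, 0.1109]
orientation: [0.814, -0.581, -0.0, -0.0]
ft_force: [0.8, 5.3, -5.5]
opening: 0.0187
```

```bash
python3 look.py
```

```text
rows 251 339 n 783 [(np.int64(435), np.int64(267), 309), (np.int64(449), np.int64(311), 474)]Traceback (most recent call last):
  File "look.py", line 7, in <module>
    o=ctrl.observe();print(o['clock'],o['tcp_pos'].round(4),o['ft_force'].round(1),o['opening'].round(4))
                                                                                   ^^^^^^^^^^^^^^^^^^
AttributeError: 'float' object has no attribute 'round'
```

>>> jog_arm([
  {"dp": [0.0004, 0.0001, 0.0013], "roll": 0, "grip": 1},
  {"dp": [0.0004, 0.0001, 0.0013], "roll": 0, "grip": 1},
  {"dp": [0.0004, 0.0001, 0.0013], "roll": 0, "grip": 1},
  {"dp": [0.0004, 0.0002, 0.0012], "roll": 0, "grip": 1},
  {"dp": [0.0004, 0.0001, 0.0012], "roll": 0, "grip": 1},
  {"dp": [0, 0, 0], "roll": 0, "grip": 1},
  {"dp": [0, 0, 0], "roll": 0, "grip": 1},
  {"dp": [0, 0, 0], "roll": 0, "grip": 1},
])

```text
clock: 5.33
tcp_pos: [0.473, 0.1214, 0.1171]
orientation: [0.814, -0.581, -0.001, -0.0]
ft_force: [2.2, 5.8, -5.8]
opening: 0.0191
```

```bash
sed -i "s/o\['opening'\].round(4)/o['opening']/" look.py; python3 look.py
```

```text
rows 251 339 n 792 [(np.int64(436), np.int64(267), 304), (np.int64(450), np.int64(311), 488)]
5.3833 [0.4731 0.1214 0.1171] [ 1.   5.1 -5.9] 0.018949272394929127
```

>>> jog_arm([
  {"dp": [0.0004, 0.0001, 0.0013], "roll": 0, "grip": 1},
  {"dp": [0.0004, 0.0001, 0.0013], "roll": 0, "grip": 1},
  {"dp": [0.0004, 0.0002, 0.0012], "roll": 0, "grip": 1},
  {"dp": [0.0004, 0.0001, 0.0012], "roll": 0, "grip": 1},
  {"dp": [0.0005, 0.0002, 0.0012], "roll": 0, "grip": 1},
  {"dp": [0, 0, 0], "roll": 0, "grip": 1},
  {"dp": [0, 0, 0], "roll": 0, "grip": 1},
  {"dp": [0, 0, 0], "roll": 0, "grip": 1},
])

```text
clock: 6.05
tcp_pos: [0.475, 0.122, 0.1231]
orientation: [0.814, -0.58, -0.001, -0.0]
ft_force: [1.6, 5.2, -6.2]
opening: 0.019
```

```bash
python3 look.py a8.png
```

```text
rows 250 343 n 817 [(np.int64(437), np.int64(266), 327), (np.int64(451), np.int64(316), 490)]
6.1 [0.475  0.122  0.1231] [ 2.   5.1 -6.3] 0.019198679706593794
```

View pics/a8.png

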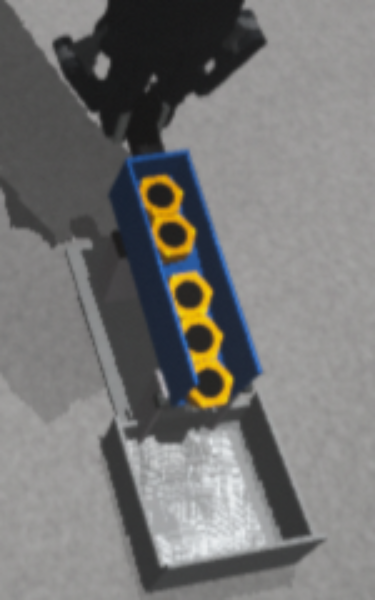

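The three front nuts have started to slide: a gap opened to nut 4 and nut 1 moved about 5 px down the picture, to crop (210,385). I hold at about 7.5°.

>>> jog_arm([
  {"dp": [0, 0, 0], "roll": 0, "grip": 1},
  {"dp": [0, 0, 0], "roll": 0, "grip": 1},
  {"dp": [0, 0, 0], "roll": 0, "grip": 1},
  {"dp": [0, 0, 0], "roll": 0, "grip": 1},
])

```text
clock: 6.43
tcp_pos: [0.475, 0.122, 0.1232]
orientation: [0.814, -0.58, -0.001, -0.0]
ft_force: [1.8, 5.8, -7.0]
opening: 0.0188
```

```bash
python3 look.py
```

```text
rows 250 373 n 832 [(np.int64(437), np.int64(266), 328), (np.int64(452), np.int64(316), 289), (np.int64(447), np.int64(366), 214)]
6.4833 [0.475  0.122  0.1232] [ 1.3  4.8 -6.5] 0.019072338701513834
```

>>> jog_arm([
  {"dp": [0, 0, 0], "roll": 0, "grip": 1},
  {"dp": [0, 0, 0], "roll": 0, "grip": 1},
  {"dp": [0, 0, 0], "roll": 0, "grip": 1},
  {"dp": [0, 0, 0], "roll": 0, "grip": 1},
  {"dp": [0, 0, 0], "roll": 0, "grip": 1},
  {"dp": [0, 0, 0], "roll": 0, "grip": 1},
])

```text
clock: 6.98
tcp_pos: [0.475, 0.122, 0.1232]
orientation: [0.814, -0.58, -0.001, -0.0]
ft_force: [1.4, 5.4, -6.3]
opening: 0.0188
```

```bash
python3 look.py b8.png
```

```text
rows 250 390 n 912 [(np.int64(437), np.int64(266), 327), (np.int64(455), np.int64(335), 176), (np.int64(443), np.int64(356), 198), (np.int64(451), np.int64(381), 211)]
7.0333 [0.475  0.122  0.1232] [ 0.4  5.3 -5.8] 0.0188666311025653
```

>>> jog_arm([
  {"dp": [0, 0, 0], "roll": 0, "grip": 1},
  {"dp": [0, 0, 0], "roll": 0, "grip": 1},
  {"dp": [0, 0, 0], "roll": 0, "grip": 1},
  {"dp": [0, 0, 0], "roll": 0, "grip": 1},
  {"dp": [0, 0, 0], "roll": 0, "grip": 1},
  {"dp": [0, 0, 0], "roll": 0, "grip": 1},
  {"dp": [0, 0, 0], "roll": 0, "grip": 1},
  {"dp": [0, 0, 0], "roll": 0, "grip": 1},
  {"dp": [0, 0, 0], "roll": 0, "grip": 1},
  {"dp": [0, 0, 0], "roll": 0, "grip": 1},
])

```text
clock: 7.87
tcp_pos: [0.475, 0.122, 0.1232]
orientation: [0.814, -0.58, -0.001, -0.0]
ft_force: [1.0, 5.7, -6.8]
opening: 0.0192
```

```bash
python3 look.py c8.png
```

```text
rows 250 401 n 830 [(np.int64(437), np.int64(266), 323), (np.int64(449), np.int64(375), 422), (np.int64(458), np.int64(398), 85)]
7.9167 [0.475  0.122  0.1232] [ 1.   4.7 -6.1] 0.01868956985946434
```

View pics/c8.png

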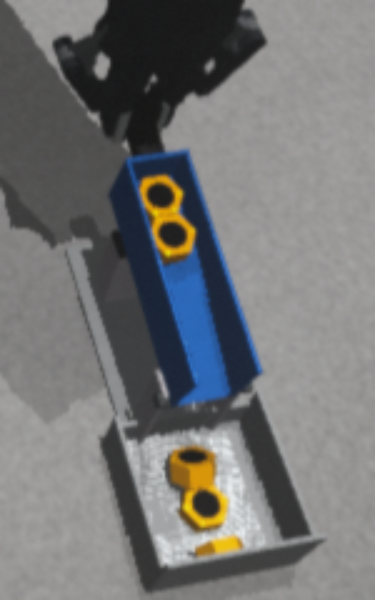

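Three yellow nuts lie in the pan, at crop (192,465), (205,507) and (218,547). Two are still at the back of the bin. I lower it now.

>>> jog_arm([
  {"dp": [-0.0008, -0.0003, -0.0022], "roll": 0, "grip": 1},
  {"dp": [-0.0008, -0.0003, -0.0022], "roll": 0, "grip": 1},
  {"dp": [-0.0008, -0.0003, -0.0022], "roll": 0, "grip": 1},
  {"dp": [-0.0007, -0.0002, -0.0022], "roll": 0, "grip": 1},
  {"dp": [-0.0007, -0.0002, -0.0022], "roll": 0, "grip": 1},
  {"dp": [-0.0007, -0.0002, -0.0022], "roll": 0, "grip": 1},
  {"dp": [-0.0006, -0.0002, -0.0022], "roll": 0, "grip": 1},
  {"dp": [-0.0006, -0.0002, -0.0022], "roll": 0, "grip": 1},
  {"dp": [-0.0005, -0.0002, -0.0022], "roll": 0, "grip": 1},
  {"dp": [-0.0005, -0.0002, -0.0022], "roll": 0, "grip": 1},
  {"dp": [-0.0004, -0.0001, -0.0022], "roll": 0, "grip": 1},
  {"dp": [-0.0001, 0, -0.0005], "roll": 0, "grip": 1},
  {"dp": [0, 0, 0], "roll": 0, "grip": 1},
  {"dp": [0, 0, 0], "roll": 0, "grip": 1},
  {"dp": [0, 0, 0], "roll": 0, "grip": 1},
])

```text
clock: 9.17
tcp_pos: [0.4684, 0.1198, 0.1002]
orientation: [0.814, -0.58, 0.0, -0.001]
ft_force: [-6.7, 2.7, 13.7]
opening: 0.0191
```

>>> jog_arm([
  {"dp": [0, 0, 0], "roll": 0, "grip": 0.4},
  {"dp": [0, 0, 0], "roll": 0, "grip": 0.2},
  {"dp": [0, 0, 0], "roll": 0, "grip": -0.2},
  {"dp": [0, 0, 0], "roll": 0, "grip": -0.4},
  {"dp": [0, 0, 0], "roll": 0, "grip": -0.4},
  {"dp": [0, 0, 0], "roll": 0, "grip": -0.4},
  {"dp": [0, 0, 0.01], "roll": 0, "grip": -0.4},
  {"dp": [0, 0, 0.02], "roll": 0, "grip": -0.4},
  {"dp": [0, 0, 0.03], "roll": 0, "grip": -0.4},
  {"dp": [0, 0, 0.03], "roll": 0, "grip": -0.4},
  {"dp": [-0.01, 0, 0.03], "roll": 0, "grip": -0.4},
  {"dp": [-0.01, 0, 0.03], "roll": 0, "grip": -0.4},
  {"dp": [0, 0, 0], "roll": 0, "grip": -0.4},
  {"dp": [0, 0, 0], "roll": 0, "grip": -0.4},
])

```text
clock: 10.33
tcp_pos: [0.4489, 0.1191, 0.2511]
orientation: [0.814, -0.581, 0.002, -0.001]
ft_force: [0.2, -0.9, -0.3]
opening: 0.0597
```

```bash
python3 look.py d.png
```

```text
rows 253 401 n 787 [(np.int64(434), np.int64(268), 286), (np.int64(449), np.int64(375), 416), (np.int64(458), np.int64(398), 85)]
10.3833 [0.4484 0.1187 0.2496] [ 0.8 -0.1 -0.1] 0.05969140242042604
```

View pics/d.png

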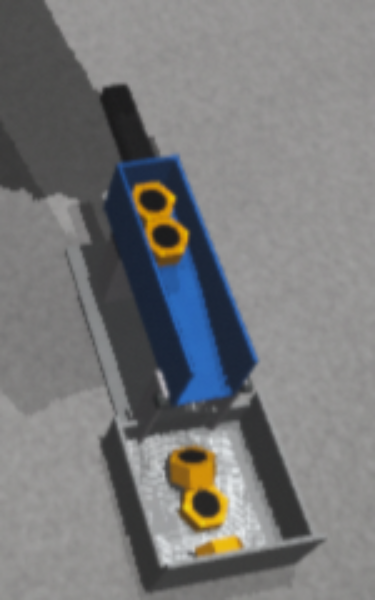

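The bin is back level, with its handle at its starting pixel (about (419,228), against (420,229) at the start). Nuts 4 and 5 are in the bin, three are in the pan, and the gripper is clear.

```bash
python3 -c "
from station import ctrl
print(ctrl.sign_off())"
```

```text
the job is handed in; nothing more can be done
None
```

I tipped the bin of yellow nuts by its handle, and three of its five nuts ran into the pan. The job is handed in; the sign-off gave no verdict. The front nuts began to slide at about 7.5° of tilt (worked out from how far the tool rose). I held that angle for about 1.8 s until they were in the pan, then lowered the bin and let go.

- **Nuts:** The last picture shows three in the pan and the fourth and fifth still in the bin, back where they started. One pan nut looks tilted. I did not measure any nut's height.
- **Bin:** It is back level, with its handle about 1 px from its starting place in the scene image.
- **Gripper:** It is clear above the handle, with about 0 N on the tool. The highest reported force during handling was about 16 N.
- **Black-nut bin:** I passed over it at about 0.25 m and never touched it, but did not measure it again at the end.
- **Time:** About 10.4 s of the 64 s were used.

Handle position estimates from the different camera views differed by 1 to 3 mm, and the bin's direction by about 3° (17° to 20°). I used 19°, and the grasp closed on the bar at 19 mm opening against its stated 20 mm. No check failed.

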